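# Uncover a sample slide and hold it flush on a tilted stage

## Task

Take the dust cover off the slide, hang it astride the rail and let it go. Then pick the slide up by its fin, tilt it to match the sloping stage, lay it flush with the whole slide on the sprung platen and its long side along the platen's, and press the platen about halfway in, without bottoming it; finish while still gripping the slide and holding it pressed there. Leave the other things on the bench where they stand.

Things in the scene. Friction and masses are not known exactly. Their poses are not given: they have to be found in the camera images.
- dock: Fixed flat grey pad, 130 x 90 x 10 mm high, on which the slide lies under its cover. Origin at the centre of its underside; x along its long side, z up. (A shelf with prongs of a pipette holder overhangs the back of the bench from about 0.58 m ahead of the robot, at heights above 0.35 m; all the work lies in front of it, so carry things in front of it, not in a wide arc.)
- cover: Loose white dust cover, 70 g: a rigid inverted U channel, 84 mm long (its x), 42 mm wide over the outside (its y), 60 mm high, walls 3 mm, inner gap 36 mm, 57 mm clear under its roof, both ends open. Origin midway between the lower edges of its two legs; z up. It stands on the dock astride the slide, long sides parallel within 3 degrees. Can be gripped across its 42 mm width from above.
- cover_top (a point): Centre of the top of the cover's roof, 60 mm above the cover's origin; the roof's inner side is 3 mm lower.
- rail: Fixed rail: a horizontal round bar of 12 mm diameter and 200 mm length along its y, carried by an upright 16 mm post on a round 70 mm foot at each end. Origin on the bench below the bar's middle; z up.
- rail_mid (a point): Middle of the bar's axis, 130 mm above the bench; y along the bar. The cover hangs with its long side (x) along this y, roof resting on the bar, one leg on either side.
- slide: Loose slide carrier, 60 g: a flat plate 76 mm (its x) x 26 mm (its y) x 5 mm, with an upright white fin in the middle, 34 mm long (x), 12 mm thick (y), rising from the plate's top to 37 mm above the underside. Origin at the centre of the underside; z up through the fin. The two ends are alike. At the start it lies on the dock under the cover.
- stage: Fixed tilting stage: a grey foot 110 x 86 x 12 mm with two cheeks 68 mm apart, rising to 87 mm, which carry a head on a horizontal pin along the stage's y, 72 mm above the bench. The head, set at a slope of 14 to 35 degrees that differs every time, looks up and toward the stage's -x side (roughly toward the robot); its pin is clamped and does not turn in use. Origin under the foot's centre.
- stage_face (a point): Centre of the outer face of the sprung aluminium platen on the head, a plate 100 mm (x, along the slope) x 44 mm (y, level) x 6 mm with nothing standing above it, which only moves straight in along its normal. The point is 28 mm from the pin's axis when not pressed; z is the outward normal, x runs along the face up the slope, y is level. It moves in with the platen.
- stage_platen (a joint): How far the platen is pressed in, m: 0 = out, 0.014 = bottomed. Spring 1 N per mm plus 3 N preload, so halfway takes about 10 N.
- vial: Loose bystander: small vial with dark cap, 14 mm wide, 39 mm tall; origin at its foot.
- tube_block: Loose bystander: flat microtube rack 114 x 225 x 28 mm; origin at the centre of its underside.
- white_box: Loose bystander: white lidded sample box 162 x 112 x 53 mm; origin at the centre of its underside.
- rack_l: Loose bystander: small open tube rack 64 x 58 x 92 mm; origin at the centre of its underside.
Mind the look-alikes: they are no part of the job. There is more than one size of the cover; the job needs the larger.

How it is judged:
On the way:
1. the cover hangs astride the rail, let go (contact force between cover and rail above 0.2 N and contact force between cover and the fingers below 0.1 N and x of cover_top in the frame of rail_mid between -0.03 and 0.03 m and z of cover_top in the frame of rail_mid between -0.008 and 0.03 m and height (world z) of cover above 0.04 m and angle between cover's own z axis and vertical below 0.6 rad and linear speed of cover below 0.05 m/s), for 0.2 s.
At the end, for the whole second after the job is handed in: Cover hangs let go on the bar, at rest, within 34 degrees of upright. Slide gripped in the fingers, still, flush on the platen (slope within 3.4 degrees, long sides within 14 degrees, centred within 13 mm along, 10 mm across), platen pressed in 3 to 12 mm (all of step 1 and contact force between slide and the fingers above 1 N and contact force between slide and stage above 1.5 N and x of slide in the frame of stage_face between -0.013 and 0.013 m and y of slide in the frame of stage_face between -0.01 and 0.01 m and z of slide in the frame of stage_face between -0.003 and 0.003 m and angle between the z axis of slide and the z axis of stage_face, either way round below 0.06 rad and angle between the x axis of slide and the x axis of stage_face, either way round below 0.25 rad and value of joint stage_platen between 0.003 and 0.012 m and linear speed of slide below 0.02 m/s); the arm keeps its last pose, push and grip.
It fails at once if a bystander is pushed away or knocked over (moved over 30 mm or tipped) (distance of any of vial, tube_block, white_box, rack_l from where it was at the start of the episode above 0.03 m or angle between any of vial, tube_block, white_box, rack_l's own z axis and vertical above 0.6 rad).
It also fails if it takes over 59 s, if anything falls off the work surface, if the arm or the gripper's body presses on something with over 40 N, if the wrist force passes 120 N, or if a joint passes its speed limit or range.

## Robot

A 6-joint arm with a two-finger parallel gripper is mounted at the origin on a cart in front of the work surface, level with it; the furniture and walls round the work are solid. World frame = base frame: x ahead of the robot, y to its left, z up, the work surface at z = 0. Lengths are in m, angles in rad, forces in N, time in s.
With the tool pointing down it reaches from about 0.35 to 0.725 m from the base axis. Payload 4.3 kg.
Tool frame: the origin (TCP) lies at the very end of the fingers, on their centre line; the grasp point (between the pads) lies 19 mm behind it; z points along the fingers, y is the line along which they close (so a half turn about z gives the same grasp; the last joint's range is limited). The gripper opens to 85 mm and grips with 20 to 120 N. Pads are 22 mm wide; open, the fingers measure 114 mm over their backs; the gripper's body (76 mm by 85 mm) begins 54 mm behind the grasp point. The pads swing forward as they close: fully open they stand 13 mm farther back than shut.
Start: joints at [-1.274, 0.377, 0.081, 1.274, 0, 1.46], TCP at [0.228, -0.528, 0.231] pointing down, gripper open.
Joint ranges: [-2.72, 2.72], [-0.84, 1.66], [-1.02, 1.22], [-1.77, 2.12], [-1.37, 1.28], [-3.14, 3.14]. Speed limits (rad/s): [2.57, 2.57, 3.14, 3.14, 3.14, 3.14].

## Interface

Orientations are given as a rotation vector (axis times angle).
In Python, from cell import manip, snapshot gives the robot as it stands.
- The arm moves only by the tool step_arm, never from a script. Its argument "steps" is a list of rows, each a list of 3 entries, a list of its own where there are three numbers: the shift along the tool's x, y, z in cm, then the turn, a rotation vector about the tool's x, y, z in rad, then the finger opening in cm, from 0 to 8.54. A call has 1 to 10 rows; each row shifts and turns the commanded pose from where the row before left it, along the tool's axes as they then stand; what a row does not reach is not made up. A row lasts 1/12 s, in which the tool goes at most 41.7 mm and 7.16 degrees, less where a joint would pass 70% of its speed; a pose out of reach is approached as far as the arm can. A call is refused whole if a number of a shift passes 4.17 or a number of a turn 0.125, either way. A call with a gripper value outside its range is refused whole. The fingers move at their own pace and stop on an object; the grip force is fixed at half the most. Time passes only in rows, so rows that do not move let the fingers close. It gives the time, the measured TCP pose, the force, the opening and the grip force at its end, in the units of the state.
- manip.get_state(): the state, without advancing time (a new reading comes with each control period).
- snapshot(name): name is "scene" or "top" or "wrist"; returns a dict with "img" (400x640x3 uint8, red, green, blue), "z_map" (400x640 float32, m along the optical axis (not along the pixel's ray), 0 where there is no reading), "fovy" (degrees; the focal length in pixels is half the picture's height over the tangent of half this angle, whatever the lens; pixels are square), "cx", "cy" (the principal point, pixels), "extrinsics" (4x4, takes a point from camera to world coordinates). Camera axes: x right, y down, z forward; pixel columns grow to the right and rows downward; lengths in m; the calibration is good to about 2 mm. A picture is of the moment at which its call begins.
- manip.sign_off(): hands the job in; it is judged then, once.
The state is a dict: "time_s": time; "q": joint angles; "dq": joint speeds; "joint_efforts": joint torques, N m; "eef_pos": TCP position; "orientation": TCP orientation; "contact_force": force on the tool from outside, world axes, zero at the start; "torque": the same for the moment, N m; "opening": finger opening in m; "grip_force": force on a finger pad.
Only numpy, scipy, OpenCV 4.12 (cv2) and the standard library are available. Lean on these libraries where they do the work, as an engineer would, in place of code of your own. Each camera call takes 0.05 s, during which the arm holds its last target. There are 200 camera calls.

## Working session

There is one attempt and no reset: what is moved stays moved. The work goes in short steps, Python scripts to look and compute and a tool call to move; the robot and the scene stay as the last step left them, time stands still between calls to the robot, and variables do not carry over. Pictures are saved under pics/ and viewed, at most 10 in all, crops included, and the job is handed in when it is done.

Besides the shell and the picture viewer there is one more tool, called after "Emit:" in YAML: its name, and indented under it one key for each argument. step_arm: Moves the arm, as the interface text tells. Its arguments: {"type":"object","properties":{"steps":{"type":"array","items":{"type":"array"}}},"required":["steps"]}

```bash
mkdir -p pics; ls
cat > h.py <<'E'
import numpy as np,cv2
from cell import manip,snapshot
from scipy.spatial.transform import Rotation as R
def cloud(s):
    f=200/np.tan(np.radians(s['fovy'])/2); z=s['z_map']
    v,u=np.mgrid[0:400,0:640]
    P=np.stack([(u-s['cx'])/f*z,(v-s['cy'])/f*z,z],-1)
    E=s['extrinsics']; W=P@E[:3,:3].T+E[:3,3]; W[z<=0]=np.nan
    return W
def snap(n,fn=None):
    s=snapshot(n); W=cloud(s)
    if fn: cv2.imwrite('pics/'+fn,s['img'][:,:,::-1]); np.save('pics/'+fn[:-4]+'_W.npy',W)
    return s,W
E
python3 - <<'E'
from h import *
for n in ['scene','top']:
    s,W=snap(n,n+'1.png'); print(n,s['fovy'],s['extrinsics'].round(3).tolist(),np.isnan(W).mean())
print(manip.get_state())
E
```

```text
pics
scene 52.31312523495292 [[-0.695, -0.3, 0.653, -0.467], [-0.718, 0.314, -0.621, 0.925], [-0.019, -0.901, -0.434, 0.755], [0.0, 0.0, 0.0, 1.0]] 0.015765625
top 56.002980162658005 [[0.023, -0.991, 0.132, 0.285], [-1.0, -0.024, -0.006, 0.001], [0.009, -0.131, -0.991, 1.523], [0.0, 0.0, 0.0, 1.0]] 0.0040546875
{'time_s': 0.1, 'q': array([-1.27430477e+00,  3.77974881e-01,  7.97512021e-02,  1.27437803e+00,
       -2.00222239e-05,  1.46049865e+00]), 'dq': array([-6.31156132e-04, -1.68267228e-03,  4.40140384e-03, -3.03143884e-04,
        6.54041411e-05, -5.60609003e-04]), 'joint_efforts': array([ 3.63302199e-03, -4.64692712e+01,  2.70582944e+01,  1.19460962e-02,
       -4.19961214e-05, -6.39214505e-06]), 'eef_pos': array([ 0.22733547, -0.52751557,  0.23045971]), 'orientation': array([-3.07507481e+00, -6.34223724e-01,  2.94777320e-04]), 'contact_force': array([ 0.11246182, -0.55807014, -0.58270932]), 'torque': array([ 0.00946294, -0.03658304,  0.00198736]), 'grip_force': 0.0, 'opening': 0.08544537925992207}
```

View pics/top1.png

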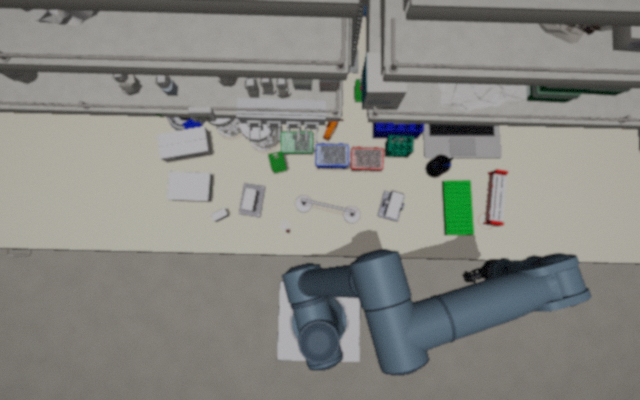

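View pics/scene1.png

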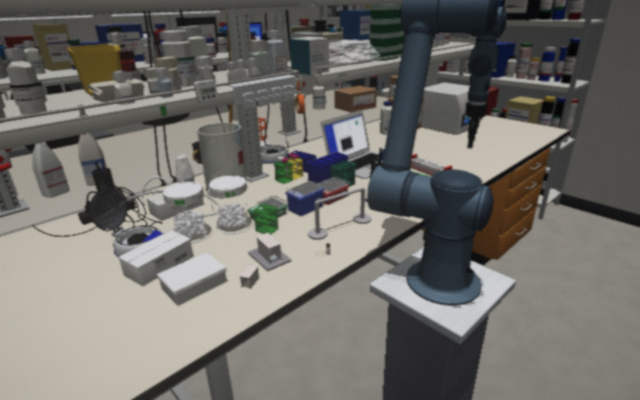

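The top view shows a pad with a white item at (252,200), the rail at (327,207), a second foot with a tilted item at (392,206), and a small white block at (220,215), probably the look-alike. The scene view shows the left pad at (268,250), the small white block at (249,276) and the rail at (340,210).

Run:
```python
from h import *
img=cv2.imread('pics/top1.png');W=np.load('pics/top1_W.npy')
a=cv2.resize(img[165:255,195:300],None,fx=5,fy=5,interpolation=cv2.INTER_CUBIC)[:, :]
b=cv2.resize(img[180:230,290:420],None,fx=5,fy=5,interpolation=cv2.INTER_CUBIC)
c=np.zeros((450+250,650,3),np.uint8);c[:450,:525]=a;c[450:]=b
cv2.imwrite('pics/c1.png',cv2.resize(c,None,fx=.85,fy=.85))
def comp(x0,x1,y0,y1,zmin,zmax):
    r=W[y0:y1,x0:x1]; m=((r[...,2]>zmin)&(r[...,2]<zmax)).astype(np.uint8)
    n,l,st,ce=cv2.connectedComponentsWithStats(m)
    for i in range(1,n):
        if st[i,4]<4: continue
        p=r[l==i]; rc=cv2.minAreaRect((p[:,:2]*1000).astype(np.float32))
        print((x0+ce[i][0].round(1),y0+ce[i][1].round(1)),st[i,4],'med',np.nanmedian(p,0).round(3),'z',p[:,2].min().round(3),p[:,2].max().round(3),'rect',np.round(rc[0],0),np.round(rc[1],0),round(rc[2],1))
print('L');comp(160,290,165,240,.004,.02);comp(160,290,165,240,.02,.3)
print('R');comp(290,430,180,230,.004,.02);comp(290,430,180,230,.02,.3)
print('wide');comp(160,520,165,240,.02,.3)
```

```text
L
(np.float64(178.8), np.float64(167.2)) 5 med [0.598 0.59  0.004] z 0.004 0.005 rect [597. 591.] [6. 9.] 48.1
(np.float64(229.5), np.float64(165.2)) 4 med [0.611 0.383 0.006] z 0.004 0.006 rect [609. 383.] [ 4. 12.] 0.8
(np.float64(258.8), np.float64(166.5)) 4 med [0.607 0.264 0.007] z 0.006 0.008 rect [607. 262.] [4. 8.] 0.5
(np.float64(163.8), np.float64(168.8)) 5 med [0.588 0.651 0.005] z 0.004 0.005 rect [588. 653.] [ 5. 14.] 21.3
(np.float64(249.0), np.float64(172.0)) 5 med [0.584 0.302 0.005] z 0.005 0.008 rect [583. 302.] [ 5. 17.] 79.2
(np.float64(255.2), np.float64(170.4)) 5 med [0.592 0.278 0.005] z 0.004 0.007 rect [591. 276.] [12.  4.] 0.8
(np.float64(285.8), np.float64(170.0)) 6 med [0.596 0.153 0.005] z 0.004 0.016 rect [595. 151.] [16.  8.] 73.1
(np.float64(268.3), np.float64(177.5)) 6 med [0.563 0.221 0.005] z 0.004 0.009 rect [563. 223.] [12.  8.] 0.1
(np.float64(212.0), np.float64(180.5)) 8 med [0.543 0.45  0.012] z 0.008 0.016 rect [543. 449.] [29.  2.] 3.4
(np.float64(232.8), np.float64(180.5)) 4 med [0.547 0.367 0.005] z 0.005 0.007 rect [547. 366.] [4. 8.] 1.3

[... 8094 characters left out ...]
. 112.] 89.1
(np.float64(458.7), np.float64(207.3)) 1479 med [ 0.457 -0.549  0.027] z 0.02 0.041 rect [ 457. -549.] [223. 115.] 1.5
(np.float64(249.9), np.float64(199.4)) 284 med [0.464 0.28  0.069] z 0.02 0.08 rect [464. 284.] [44. 84.] 79.6
(np.float64(393.9), np.float64(204.5)) 419 med [ 0.455 -0.275  0.094] z 0.02 0.116 rect [ 455. -279.] [ 79. 105.] 74.1
(np.float64(328.2), np.float64(205.9)) 214 med [ 0.439 -0.023  0.134] z 0.02 0.142 rect [438. -24.] [212.  15.] 78.4
(np.float64(219.3), np.float64(214.8)) 130 med [0.402 0.404 0.042] z 0.02 0.049 rect [404. 404.] [32. 58.] 28.1
(np.float64(287.4), np.float64(230.9)) 9 med [0.345 0.134 0.037] z 0.031 0.043 rect [345. 133.] [ 8. 12.] 1.9
```

View pics/c1.png

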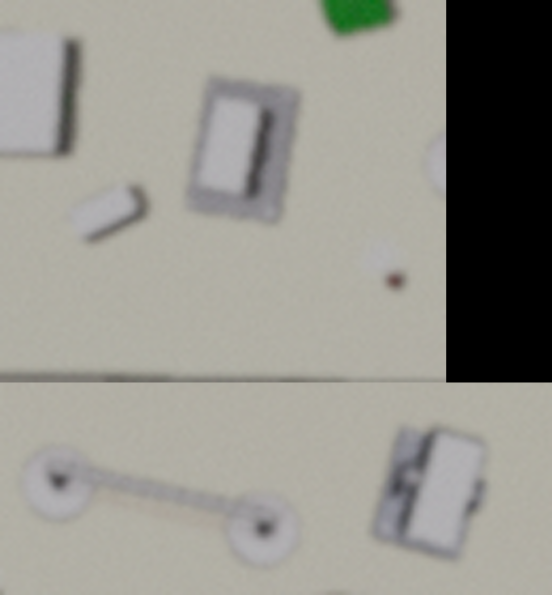

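The left crop confirms the large cover on its dock, about 84 x 44 mm with its roof at z 0.07. The small white block at z 0.045 is the look-alike, and the dark-capped vial is near it. The right crop shows the rail bar and the tilted platen on the stage foot. Next I'll write a planner and move.

```bash
cat >> h.py <<'E'
def down(yaw,tilt=0):
    "tool-down, tool y at world angle yaw(deg); tilt(deg) leans about tool y"
    a=np.radians(yaw); y=np.array([np.cos(a),np.sin(a),0]); z=np.array([0,0,-1.]); x=np.cross(y,z)
    return R.from_matrix(np.c_[x,y,z])*R.from_euler('y',tilt,degrees=True)
def plan(p0,R0,p1,R1,n):
    w=(R0.inv()*R1).as_rotvec()/n
    A=sum((R0*R.from_rotvec(w*k)).as_matrix() for k in range(n))
    s=np.linalg.solve(A,np.array(p1)-p0)*100
    print(n,'rows shift cm',s.round(3).tolist(),'turn',w.round(4).tolist())
    return np.array(p1),R1
def cur():
    s=manip.get_state(); return s['eef_pos'],R.from_rotvec(s['orientation'])
E
python3 - <<'E'
from h import *
p,r=cur()
p,r=plan(p,r,[.40,-.12,.27],down(0),15)
p,r=plan(p,r,[.45,.28,.23],down(79.6),14)
E
```

```text
15 rows shift cm [3.048, -0.682, -0.262] turn [-0.0001, -0.0001, -0.0776]
14 rows shift cm [2.244, 2.173, 0.286] turn [0.0, 0.0, -0.0992]
```

Emit:
step_arm:
  steps:
    - [[3.05,-0.68,-0.26],[0,0,-0.0776],8.5]
    - [[3.05,-0.68,-0.26],[0,0,-0.0776],8.5]
    - [[3.05,-0.68,-0.26],[0,0,-0.0776],8.5]
    - [[3.05,-0.68,-0.26],[0,0,-0.0776],8.5]
    - [[3.05,-0.68,-0.26],[0,0,-0.0776],8.5]
    - [[3.05,-0.68,-0.26],[0,0,-0.0776],8.5]
    - [[3.05,-0.68,-0.26],[0,0,-0.0776],8.5]
    - [[3.05,-0.68,-0.26],[0,0,-0.0776],8.5]

```text
time_s: 0.77
eef_pos: [0.3815, -0.3342, 0.2517]
orientation: [-2.732, -1.549, 0.0]
contact_force: [0.7, 1.0, 0.4]
opening: 0.0849
grip_force: 0.0
```

Run:
```python
from h import *
s,W=snap('wrist','w1.png')
p,r=cur();T=np.eye(4);T[:3,:3]=r.as_matrix();T[:3,3]=p
print((np.linalg.inv(T)@s['extrinsics']).round(3).tolist(),s['fovy'],p)
```

```text
[[-0.009, -0.957, -0.289, 0.067], [1.0, -0.008, -0.004, 0.002], [0.001, -0.289, 0.957, -0.143], [0.0, 0.0, 0.0, 1.0]] 69.40273885855906 [ 0.38305793 -0.32915267  0.2524581 ]
```

View pics/w1.png

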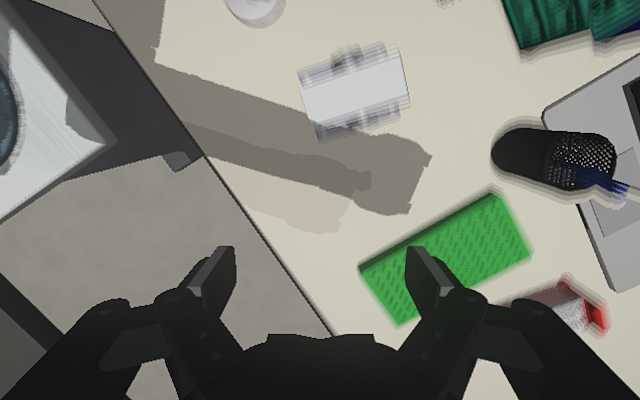

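The wrist view, with some motion blur, shows the stage's platen at (355,90), the green tube block at (450,260) and a rail foot at (253,8). I'll fit the platen now, with the arm settled.

```bash
cat >> h.py <<'E'
def platen(W,tilt=None,c=(.455,-.28)):
    p=W[(np.hypot(W[...,0]-c[0],W[...,1]-c[1])<.09)&(W[...,2]>.055)]
    best=None; rng=np.random.default_rng(0)
    for _ in range(500):
        a=p[rng.choice(len(p),3,False)]; n=np.cross(a[1]-a[0],a[2]-a[0]); n/=np.linalg.norm(n)+1e-12
        k=abs((p-a[0])@n)<.002
        if best is None or k.sum()>best.sum(): best=k
    q=p[best]; n=np.linalg.svd(q-q.mean(0),full_matrices=False)[2][2]; n*=np.sign(n[2])
    y=np.cross([0,0,1],n);y=-y/np.linalg.norm(y); y*=np.sign(y[1]); x=np.cross(y,n)
    uv=(q-q.mean(0))@np.c_[x,y]*1000
    rc=cv2.minAreaRect(uv.astype(np.float32))
    m=q.mean(0)+(rc[0][0]*x+rc[0][1]*y)/1000
    print('pl n',n.round(3),'slope',np.degrees(np.arccos(n[2])).round(2),'yaw y',np.degrees(np.arctan2(y[1],y[0])).round(1),'rect',np.round(rc[1],1),round(rc[2],1),'centre',m.round(4),'N',len(q),'rms',((q-q.mean(0))@n).std().round(4))
E
python3 - <<'E'
from h import *
s,W=snap('wrist'); platen(W)
platen(np.load('pics/top1_W.npy'))
p,r=cur(); print(p)
p,r=plan(p,r,[.40,-.12,.27],down(0),7)
p,r=plan(p,r,[.45,.28,.23],down(79.6),14)
E
```

```text
pl n [-0.495 -0.869  0.005] slope 89.7 yaw y 150.3 rect [95.3 75.1] 45.3 centre [ 0.4214 -0.3399  0.3275] N 14660 rms 0.0007
pl n [-0.3   -0.009  0.954] slope 17.45 yaw y 91.6 rect [44.1 98.6] 74.1 centre [ 0.4501 -0.2777  0.0994] N 147 rms 0.0011
[ 0.38205029 -0.33188751  0.25232422]
7 rows shift cm [2.998, -0.678, -0.249] turn [-0.0, -0.0003, -0.0767]
14 rows shift cm [2.244, 2.173, 0.286] turn [0.0, 0.0, -0.0992]
```

```bash
sed -i 's/(W\[...,2\]>.055)\]/(W[...,2]>.055)\&(W[...,2]<.135)]/' h.py
python3 - <<'E'
from h import *
s,W=snap('wrist'); platen(W)
k=(W[...,2]>.055)&(W[...,2]<.135)&(np.hypot(W[...,0]-.455,W[...,1]+.28)<.09)
v,u=np.where(k);print(u.min(),u.max(),v.min(),v.max(),k.sum())
E
```

```text
pl n [-0.279  0.071  0.958] slope 16.72 yaw y 75.7 rect [44.  99.9] 89.7 centre [ 0.4518 -0.2782  0.1008] N 4805 rms 0.0007
302 411 58 138 5755
```

Emit:
step_arm:
  steps:
    - [[3.0,-0.68,-0.25],[0,0,-0.0767],8.5]
    - [[3.0,-0.68,-0.25],[0,0,-0.0767],8.5]
    - [[3.0,-0.68,-0.25],[0,0,-0.0767],8.5]
    - [[3.0,-0.68,-0.25],[0,0,-0.0767],8.5]
    - [[3.0,-0.68,-0.25],[0,0,-0.0767],8.5]
    - [[3.0,-0.68,-0.25],[0,0,-0.0767],8.5]
    - [[3.0,-0.68,-0.25],[0,0,-0.0767],8.5]

```text
time_s: 1.5
eef_pos: [0.4, -0.1235, 0.2693]
orientation: [2.227, 2.216, -0.001]
contact_force: [1.3, -0.1, 0.4]
opening: 0.0851
grip_force: 0.0
```

Emit:
step_arm:
  steps:
    - [[2.24,2.17,0.29],[0,0,-0.0992],8.5]
    - [[2.24,2.17,0.29],[0,0,-0.0992],8.5]
    - [[2.24,2.17,0.29],[0,0,-0.0992],8.5]
    - [[2.24,2.17,0.29],[0,0,-0.0992],8.5]
    - [[2.24,2.17,0.29],[0,0,-0.0992],8.5]
    - [[2.24,2.17,0.29],[0,0,-0.0992],8.5]
    - [[2.24,2.17,0.29],[0,0,-0.0992],8.5]

```text
time_s: 2.08
eef_pos: [0.4998, 0.0665, 0.2485]
orientation: [1.339, 2.842, -0.001]
contact_force: [0.8, -0.4, -0.3]
opening: 0.0852
grip_force: 0.0
```

Run:
```python
from h import *
p,r=cur(); print(p)
s,W=snap('wrist','w2.png')
m=(W[...,2]>.1)&(W[...,2]<.15)&(np.hypot(W[...,0]-.438,W[...,1]+.024)<.12)
q=W[m]; rc=cv2.minAreaRect((q[:,:2]*1000).astype(np.float32)); print('rail',len(q),rc,np.percentile(q[:,2],[5,50,98]) if len(q) else 0)
p,r=cur()
p,r=plan(p,r,[.45,.28,.23],down(79.6),7)
```

```text
[0.49978746 0.06645439 0.2485479 ]
rail 2773 ((441.0599060058594, -23.102638244628906), (215.1512908935547, 15.999534606933594), 78.36978149414062) [0.13019037 0.13679155 0.13876762]
7 rows shift cm [2.263, 2.152, 0.263] turn [0.0005, -0.0004, -0.0987]
```

Emit:
step_arm:
  steps:
    - [[2.26,2.15,0.26],[0,0,-0.0987],8.5]
    - [[2.26,2.15,0.26],[0,0,-0.0987],8.5]
    - [[2.26,2.15,0.26],[0,0,-0.0987],8.5]
    - [[2.26,2.15,0.26],[0,0,-0.0987],8.5]
    - [[2.26,2.15,0.26],[0,0,-0.0987],8.5]
    - [[2.26,2.15,0.26],[0,0,-0.0987],8.5]
    - [[2.26,2.15,0.26],[0,0,-0.0987],8.5]
    - [[0,0,0],[0,0,0],8.5]

```text
time_s: 2.8
eef_pos: [0.449, 0.2778, 0.23]
orientation: [-0.291, -3.125, -0.001]
contact_force: [-1.0, 0.8, -0.2]
opening: 0.0851
grip_force: 0.0
```

```bash
cat >> h.py <<'E'
def top(W,c,z0,z1,rad=.07):
    m=(W[...,2]>z0)&(W[...,2]<z1)&(np.hypot(W[...,0]-c[0],W[...,1]-c[1])<rad)
    n,l,st,_=cv2.connectedComponentsWithStats(m.astype(np.uint8)); l=(l==1+st[1:,4].argmax())
    q=W[l]; rc=cv2.minAreaRect((q[:,:2]*1000).astype(np.float32)); v,u=np.where(l)
    print('top',len(q),rc,'med',np.median(q,0).round(4),'px',u.min(),u.max(),v.min(),v.max()); return rc
E
python3 - <<'E'
from h import *
s,W=snap('wrist','w3.png'); top(W,(.464,.284),.062,.08)
p,r=cur();print(p,r.as_rotvec())
E
```

```text
top 2829 ((465.688232421875, 284.978271484375), (41.60886764526367, 84.37916564941406), 80.96123504638672) med [0.4629 0.2855 0.0719] px 310 349 156 231
[0.45027861 0.27585557 0.23026683] [-2.98063478e-01 -3.12624481e+00  1.56184760e-03]
```

Run:
```python
from h import *
p,r=cur()
p,r=plan(p,r,[.4655,.285,.10],down(81),5)
p,r=plan(p,r,[.4655,.285,.033],down(81),3)
```

```text
5 rows shift cm [-0.269, 0.235, 2.605] turn [-0.0002, -0.0002, -0.0066]
3 rows shift cm [-0.0, 0.0, 2.233] turn [0.0, 0.0, 0.0]
```

Emit:
step_arm:
  steps:
    - [[-0.27,0.235,2.6],[0,0,-0.0066],8.5]
    - [[-0.27,0.235,2.6],[0,0,-0.0066],8.5]
    - [[-0.27,0.235,2.6],[0,0,-0.0066],8.5]
    - [[-0.27,0.235,2.6],[0,0,-0.0066],8.5]
    - [[-0.27,0.235,2.6],[0,0,-0.0066],8.5]
    - [[0,0,2.2],[0,0,0],8.5]
    - [[0,0,2.2],[0,0,0],8.5]
    - [[0,0,2.2],[0,0,0],8.5]
    - [[0,0,0],[0,0,0],8.5]
    - [[0,0,0],[0,0,0],4.0]

```text
time_s: 3.68
eef_pos: [0.4661, 0.2822, 0.0341]
orientation: [-0.254, -3.129, 0.003]
contact_force: [-0.1, -0.5, 0.6]
opening: 0.075
grip_force: 0.0
```

Emit:
step_arm:
  steps:
    - [[0,0,0],[0,0,0],3.5]
    - [[0,0,0],[0,0,0],3.5]
    - [[0,0,0],[0,0,0],3.5]
    - [[0,0,0],[0,0,0],3.5]
    - [[0,0,0],[0,0,0],3.5]
    - [[0,0,0],[0,0,0],3.5]

```text
time_s: 4.18
eef_pos: [0.4683, 0.2848, 0.037]
orientation: [0.249, 3.128, 0.002]
contact_force: [0.8, 0.7, 6.0]
opening: 0.0411
grip_force: 61.4
```

Run:
```python
from h import *
p,r=cur()
p,r=plan(p,r,[.467,.284,.217],down(81),6)
p,r=plan(p,r,[.440,-.023,.21],down(-11.6),18)
```

```text
6 rows shift cm [0.013, -0.013, -3.0] turn [0.0002, 0.0007, -0.0003]
18 rows shift cm [-1.415, -1.287, 0.039] turn [0.0, 0.0, 0.0898]
```

Emit:
step_arm:
  steps:
    - [[0,0,-3],[0,0,0],3.5]
    - [[0,0,-3],[0,0,0],3.5]
    - [[0,0,-3],[0,0,0],3.5]
    - [[0,0,-3],[0,0,0],3.5]
    - [[0,0,-3],[0,0,0],3.5]
    - [[0,0,-3],[0,0,0],3.5]

```text
time_s: 4.68
eef_pos: [0.4659, 0.2841, 0.2169]
orientation: [0.249, 3.132, 0.0]
contact_force: [0.8, 0.2, -2.2]
opening: 0.0415
grip_force: 60.9
```

Emit:
step_arm:
  steps:
    - [[-1.415,-1.287,0.04],[0,0,0.0898],3.5]
    - [[-1.415,-1.287,0.04],[0,0,0.0898],3.5]
    - [[-1.415,-1.287,0.04],[0,0,0.0898],3.5]
    - [[-1.415,-1.287,0.04],[0,0,0.0898],3.5]
    - [[-1.415,-1.287,0.04],[0,0,0.0898],3.5]
    - [[-1.415,-1.287,0.04],[0,0,0.0898],3.5]
    - [[-1.415,-1.287,0.04],[0,0,0.0898],3.5]
    - [[-1.415,-1.287,0.04],[0,0,0.0898],3.5]
    - [[-1.415,-1.287,0.04],[0,0,0.0898],3.5]

```text
time_s: 5.43
eef_pos: [0.5184, 0.1241, 0.2116]
orientation: [1.466, 2.778, 0.0]
contact_force: [0.3, -0.3, -0.4]
opening: 0.0412
grip_force: 61.0
```

Emit:
step_arm:
  steps:
    - [[-1.415,-1.287,0.04],[0,0,0.0898],3.5]
    - [[-1.415,-1.287,0.04],[0,0,0.0898],3.5]
    - [[-1.415,-1.287,0.04],[0,0,0.0898],3.5]
    - [[-1.415,-1.287,0.04],[0,0,0.0898],3.5]
    - [[-1.415,-1.287,0.04],[0,0,0.0898],3.5]
    - [[-1.415,-1.287,0.04],[0,0,0.0898],3.5]
    - [[-1.415,-1.287,0.04],[0,0,0.0898],3.5]
    - [[-1.415,-1.287,0.04],[0,0,0.0898],3.5]
    - [[-1.415,-1.287,0.04],[0,0,0.0898],3.5]
    - [[0,0,0],[0,0,0],3.5]

```text
time_s: 6.27
eef_pos: [0.4363, -0.0239, 0.2079]
orientation: [-2.441, -1.977, 0.003]
contact_force: [-0.0, -0.4, -0.3]
opening: 0.0413
grip_force: 61.0
```

Run:
```python
from h import *
p,r=cur();print(p,np.degrees(np.arctan2(*r.as_matrix()[[1,0],1])))
s,W=snap('scene','s2.png'); s2,W2=snap('wrist','w4.png')
cv2.imwrite('pics/c2.png',np.vstack([cv2.resize(s['img'][130:290,220:460,::-1],(600,400)),cv2.resize(s2['img'][:,:,::-1],(600,375))])[:600])
top(W2,(.44,-.023),.22,.265)
plan(p,r,[.440,-.023,.115],down(-11.6),5)
```

```text
[ 0.43625845 -0.02393416  0.20792916] -11.984091277299214
top 19828 ((439.5726623535156, -14.575363159179688), (78.40811157226562, 79.15960693359375), 33.42619705200195) med [ 0.4401 -0.0117  0.2432] px 168 472 174 338
5 rows shift cm [0.035, 0.071, 1.858] turn [-0.0004, 0.0002, -0.0013]
```

View pics/c2.png

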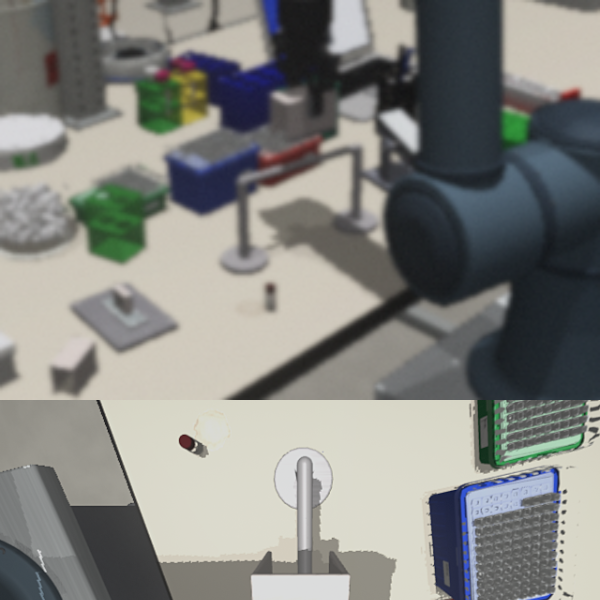

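The views show the slide uncovered on the dock (scene crop (122,300)) and the held cover level above the bar. In the wrist view (lower half) the bar enters centrally between the two legs at (303,560). Now I'll lower it.

Emit:
step_arm:
  steps:
    - [[0.035,0.07,2.0],[0,0,0],3.5]
    - [[0.035,0.07,2.0],[0,0,0],3.5]
    - [[0.035,0.07,2.0],[0,0,0],3.5]
    - [[0.035,0.07,2.0],[0,0,0],3.5]
    - [[0.035,0.07,1.4],[0,0,0],3.5]
    - [[0,0,0.3],[0,0,0],3.5]
    - [[0,0,0.2],[0,0,0],3.5]
    - [[0,0,0],[0,0,0],3.5]

```text
time_s: 7.03
eef_pos: [0.4433, -0.0214, 0.1092]
orientation: [2.435, 1.984, 0.001]
contact_force: [0.2, 0.5, -0.3]
opening: 0.0414
grip_force: 61.0
```

Emit:
step_arm:
  steps:
    - [[0,0,0.2],[0,0,0],3.5]
    - [[0,0,0.2],[0,0,0],3.5]
    - [[0,0,0],[0,0,0],3.5]
    - [[0,0,0],[0,0,0],3.5]

```text
time_s: 7.37
eef_pos: [0.444, -0.0218, 0.1059]
orientation: [2.435, 1.982, 0.003]
contact_force: [0.4, 1.1, 3.3]
opening: 0.0412
grip_force: 61.3
```

Emit:
step_arm:
  steps:
    - [[0,0,0],[0,0,0],4.8]
    - [[0,0,0],[0,0,0],6]
    - [[0,0,0],[0,0,0],7]
    - [[0,0,0],[0,0,0],8.5]
    - [[0,0,0],[0,0,0],8.5]
    - [[0,0,0],[0,0,0],8.5]
    - [[0,0,-1],[0,0,0],8.5]
    - [[0,0,-2],[0,0,0],8.5]
    - [[0,0,-3],[0,0,0],8.5]
    - [[0,0,-3],[0,0,0],8.5]

```text
time_s: 8.2
eef_pos: [0.4415, -0.0215, 0.1951]
orientation: [-2.435, -1.982, 0.003]
contact_force: [0.9, -0.5, 0.3]
opening: 0.0849
grip_force: 0.0
```

Run:
```python
from h import *
s,W=snap('wrist','w5.png')
top(W,(.44,-.023),.13,.16,.06)
p,r=cur();print(p)
p,r=plan(p,r,[.43,-.02,.24],down(-11.6),2)
p,r=plan(p,r,[.452,.283,.21],down(79.6),17)
```

```text
top 6911 ((443.2136535644531, -23.892860412597656), (119.39833068847656, 42.81229782104492), 78.4372787475586) med [ 0.4447 -0.0162  0.1405] px 294 354 133 285
[ 0.44533138 -0.02216864  0.20140888]
2 rows shift cm [-0.049, -0.762, -1.934] turn [0.0038, 0.0, -0.0009]
17 rows shift cm [1.621, 1.155, 0.176] turn [0.0, 0.0, -0.0936]
```

View pics/w5.png

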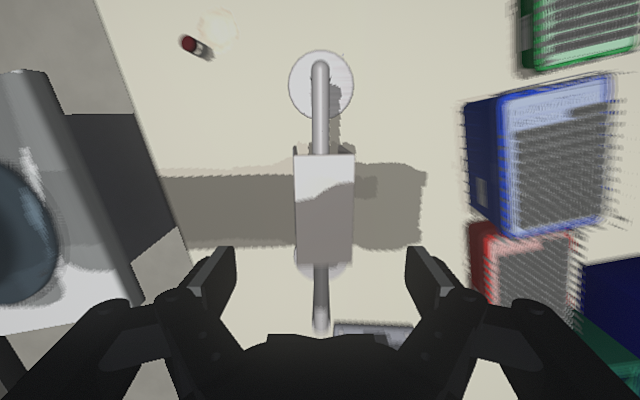

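The cover hangs level and centred on the bar at (323,210), and the open fingers are clear of it. Now for the slide.

Emit:
step_arm:
  steps:
    - [[0,-0.5,-2.0],[0,0,0],8.5]
    - [[0,-0.5,-2.0],[0,0,0],8.5]
    - [[1.62,1.155,0.18],[0,0,-0.0936],8.5]
    - [[1.62,1.155,0.18],[0,0,-0.0936],8.5]
    - [[1.62,1.155,0.18],[0,0,-0.0936],8.5]
    - [[1.62,1.155,0.18],[0,0,-0.0936],8.5]
    - [[1.62,1.155,0.18],[0,0,-0.0936],8.5]
    - [[1.62,1.155,0.18],[0,0,-0.0936],8.5]
    - [[1.62,1.155,0.18],[0,0,-0.0936],8.5]
    - [[1.62,1.155,0.18],[0,0,-0.0936],8.5]

```text
time_s: 9.08
eef_pos: [0.5075, 0.118, 0.22]
orientation: [1.536, 2.74, -0.0]
contact_force: [-0.6, -0.2, 0.6]
opening: 0.0848
grip_force: 0.0
```

Emit:
step_arm:
  steps:
    - [[1.62,1.155,0.18],[0,0,-0.0936],8.5]
    - [[1.62,1.155,0.18],[0,0,-0.0936],8.5]
    - [[1.62,1.155,0.18],[0,0,-0.0936],8.5]
    - [[1.62,1.155,0.18],[0,0,-0.0936],8.5]
    - [[1.62,1.155,0.18],[0,0,-0.0936],8.5]
    - [[1.62,1.155,0.18],[0,0,-0.0936],8.5]
    - [[1.62,1.155,0.18],[0,0,-0.0936],8.5]
    - [[1.62,1.155,0.18],[0,0,-0.0936],8.5]
    - [[1.62,1.155,0.18],[0,0,-0.0936],8.5]
    - [[0,0,0],[0,0,0],8.5]

```text
time_s: 9.92
eef_pos: [0.4534, 0.2854, 0.2035]
orientation: [-0.279, -3.127, -0.001]
contact_force: [-0.1, 0.1, -0.6]
opening: 0.0851
grip_force: 0.0
```

Emit:
step_arm:
  steps:
    - [[0,0,0],[0,0,0],8.5]
    - [[0,0,0],[0,0,0],8.5]

```text
time_s: 10.08
eef_pos: [0.456, 0.283, 0.2042]
orientation: [0.29, 3.128, -0.001]
contact_force: [0.6, -0.7, -0.0]
opening: 0.0851
grip_force: 0.0
```

Run:
```python
from h import *
p,r=cur();print(p,np.degrees(np.arctan2(*r.as_matrix()[[1,0],1])))
s,W=snap('wrist','w6.png')
top(W,(.465,.285),.038,.06,.05)   # fin top ~0.047
top(W,(.465,.285),.0135,.06,.05)   # plate
cv2.imwrite('pics/c3.png',cv2.resize(s['img'][100:280,230:430,::-1],(600,540)))
```

```text
[0.45595718 0.28297488 0.20416591] 79.3956156359584
top 371 ((467.824462890625, 284.37664794921875), (13.03545093536377, 33.18586349487305), 82.56768035888672) med [0.4667 0.2845 0.0486] px 318 330 176 207
top 1362 ((468.2825622558594, 284.541259765625), (26.338848114013672, 76.26730346679688), 82.59947967529297) med [0.4617 0.2851 0.0177] px 311 336 153 216
```

View pics/c3.png

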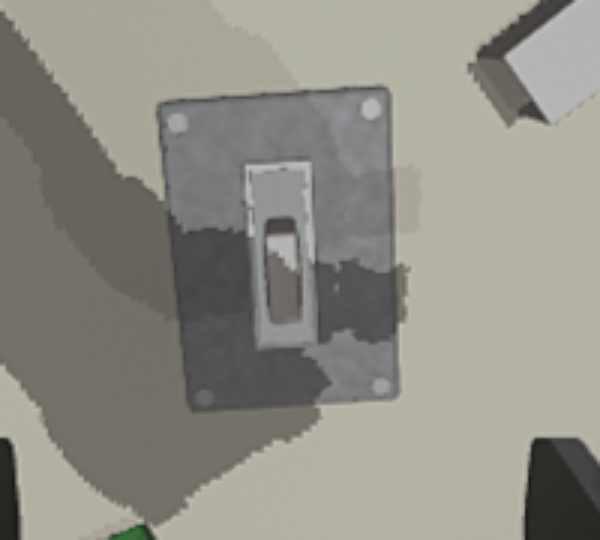

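The crop shows the slide on the dock, its white fin top at (282,270) and the plate around it.

Run:
```python
from h import *
p,r=cur()
p,r=plan(p,r,[.468,.2845,.06],down(82.5),6)
p,r=plan(p,r,[.468,.2845,.021],down(82.5),2)
```

```text
6 rows shift cm [-0.189, 0.061, 2.404] turn [-0.0001, 0.0001, -0.0091]
2 rows shift cm [-0.0, 0.0, 1.95] turn [0.0, 0.0, 0.0]
```

Emit:
step_arm:
  steps:
    - [[-0.19,0.06,2.4],[0,0,-0.0091],8.5]
    - [[-0.19,0.06,2.4],[0,0,-0.0091],8.5]
    - [[-0.19,0.06,2.4],[0,0,-0.0091],8.5]
    - [[-0.19,0.06,2.4],[0,0,-0.0091],8.5]
    - [[-0.19,0.06,2.4],[0,0,-0.0091],8.5]
    - [[-0.19,0.06,2.4],[0,0,-0.0091],8.5]
    - [[0,0,2.0],[0,0,0],7]
    - [[0,0,1.9],[0,0,0],6]
    - [[0,0,0],[0,0,0],4]
    - [[0,0,0],[0,0,0],3]

```text
time_s: 10.97
eef_pos: [0.467, 0.2838, 0.0205]
orientation: [-0.206, -3.133, 0.002]
contact_force: [1.6, -0.1, 0.9]
opening: 0.0384
grip_force: 0.0
```

Emit:
step_arm:
  steps:
    - [[0,0,0],[0,0,0],2]
    - [[0,0,0],[0,0,0],0.5]
    - [[0,0,0],[0,0,0],0.5]
    - [[0,0,0],[0,0,0],0.5]
    - [[0,0,0],[0,0,0],0.5]
    - [[0,0,0],[0,0,0],0.5]
    - [[0,0,0],[0,0,0],0.5]
    - [[0,0,0],[0,0,0],0.5]

```text
time_s: 11.63
eef_pos: [0.4691, 0.2856, 0.023]
orientation: [0.203, 3.132, 0.002]
contact_force: [0.2, -0.6, 5.7]
opening: 0.011
grip_force: 60.4
```

Run:
```python
from h import *
p,r=cur()
p,r=plan(p,r,[.462,.284,.23],down(82.5),7)
p,r=plan(p,r,[.43,-.275,.235],down(75.7),17)
for t in(16.7,-16.7): print(down(75.7,t).as_matrix()[:,2])
```

```text
7 rows shift cm [0.093, -0.033, -2.957] turn [0.0002, 0.0005, 0.0002]
17 rows shift cm [-0.426, -3.268, -0.029] turn [0.0, 0.0, 0.007]
[-0.27845686  0.07097776 -0.95782249]
[ 0.27845686 -0.07097776 -0.95782249]
```

Emit:
step_arm:
  steps:
    - [[0,0,-3],[0,0,0],0.5]
    - [[0,0,-3],[0,0,0],0.5]
    - [[0,0,-3],[0,0,0],0.5]
    - [[0.1,0,-3],[0,0,0],0.5]
    - [[0.2,0,-3],[0,0,0],0.5]
    - [[0.2,0,-3],[0,0,0],0.5]
    - [[0.2,0,-2.8],[0,0,0],0.5]

```text
time_s: 12.22
eef_pos: [0.4603, 0.2859, 0.2314]
orientation: [0.203, 3.134, 0.001]
contact_force: [0.6, 0.9, -0.1]
opening: 0.011
grip_force: 59.5
```

Emit:
step_arm:
  steps:
    - [[-0.43,-3.27,-0.03],[0,0,0.007],0.5]
    - [[-0.43,-3.27,-0.03],[0,0,0.007],0.5]
    - [[-0.43,-3.27,-0.03],[0,0,0.007],0.5]
    - [[-0.43,-3.27,-0.03],[0,0,0.007],0.5]
    - [[-0.43,-3.27,-0.03],[0,0,0.007],0.5]
    - [[-0.43,-3.27,-0.03],[0,0,0.007],0.5]
    - [[-0.43,-3.27,-0.03],[0,0,0.007],0.5]
    - [[-0.43,-3.27,-0.03],[0,0,0.007],0.5]
    - [[-0.43,-3.27,-0.03],[0,0,0.007],0.5]

```text
time_s: 12.97
eef_pos: [0.4522, -0.0122, 0.2324]
orientation: [0.302, 3.126, -0.0]
contact_force: [0.8, 0.7, 0.2]
opening: 0.0105
grip_force: 59.5
```

Emit:
step_arm:
  steps:
    - [[-0.43,-3.27,-0.03],[0,0,0.007],0.5]
    - [[-0.43,-3.27,-0.03],[0,0,0.007],0.5]
    - [[-0.43,-3.27,-0.03],[0,0,0.007],0.5]
    - [[-0.43,-3.27,-0.03],[0,0,0.007],0.5]
    - [[-0.43,-3.27,-0.03],[0,0,0.007],0.5]
    - [[-0.43,-3.27,-0.03],[0,0,0.007],0.5]
    - [[-0.43,-3.27,-0.03],[0,0,0.007],0.5]
    - [[-0.43,-3.27,-0.03],[0,0,0.007],0.5]
    - [[0,0,0],[0,0,0],0.5]
    - [[0,0,0],[0,0,0],0.5]

```text
time_s: 13.8
eef_pos: [0.4296, -0.275, 0.2344]
orientation: [0.394, 3.117, 0.0]
contact_force: [0.2, -0.4, -0.4]
opening: 0.0107
grip_force: 59.5
```

Run:
```python
from h import *
p,r=cur();print(p,np.degrees(np.arctan2(*r.as_matrix()[[1,0],1])))
s,W=snap('wrist','w7.png'); platen(W)
```

```text
[ 0.42962701 -0.27495498  0.23441605] 75.59987867257499
pl n [-0.279  0.073  0.957] slope 16.77 yaw y 75.4 rect [83.7 43. ] 0.1 centre [ 0.4447 -0.2756  0.0984] N 819 rms 0.0007
```

View pics/w7.png

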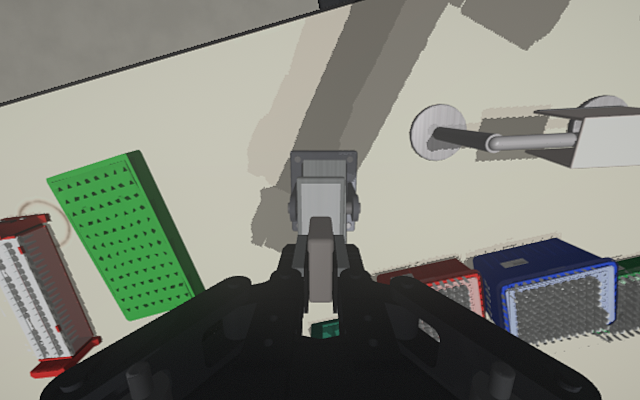

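The view shows the platen at (322,205), part hidden by the held slide at (320,260), with the hanging cover at (600,135). Next I'll check how the slide sits in the grip.

Run:
```python
from h import *
p,r=cur(); W=np.load('pics/w7_W.npy')
t=r.inv().apply((W-p).reshape(-1,3)).reshape(400,640,3)
m=(abs(t[...,0])<.05)&(abs(t[...,1])<.016)&(t[...,2]>-.0)&(t[...,2]<.03)
q=t[m]; print(len(q),q.min(0),q.max(0))
for a in range(-40,50,6):
    k=(q[:,0]*1e3>=a)&(q[:,0]*1e3<a+6)
    if k.any(): print(a,k.sum(),q[k].mean(0).round(4),q[k][:,1].min().round(4),q[k][:,1].max().round(4))
R1=down(75.6,-16.75); n=-R1.as_matrix()[:,2]; C=np.array([.4518,-.2782,.1005])
print(n)
P,Q=plan(p,r,C+.053*n,R1,6)
P,Q=plan(P,Q,C+.015*n,R1,2)
```

```text
2360 [ 0.00511827 -0.01477309  0.00017245] [0.03844391 0.01124691 0.00943075]
2 86 [ 0.0068 -0.0016  0.0059] -0.0147 0.0109
8 224 [ 0.0111 -0.0021  0.0057] -0.0145 0.0109
14 437 [ 0.0174 -0.0017  0.0052] -0.0144 0.0107
20 487 [ 0.023  -0.0018  0.0056] -0.0148 0.0112
26 520 [ 0.029  -0.0017  0.0055] -0.0147 0.0111
32 542 [ 0.0351 -0.0018  0.0058] -0.0145 0.011
38 64 [ 0.0382 -0.0023  0.0072] -0.0143 0.0104
[-0.27914205  0.0716715   0.95757136]
6 rows shift cm [0.047, 0.018, 1.395] turn [0.0001, -0.0488, 0.0003]
2 rows shift cm [-0.0, 0.0, 1.9] turn [0.0, 0.0, 0.0]
```

Emit:
step_arm:
  steps:
    - [[0.05,0.02,1.4],[0,-0.0488,0],0.5]
    - [[0.05,0.02,1.4],[0,-0.0488,0],0.5]
    - [[0.05,0.02,1.4],[0,-0.0488,0],0.5]
    - [[0.05,0.02,1.4],[0,-0.0488,0],0.5]
    - [[0.05,0.02,1.4],[0,-0.0488,0],0.5]
    - [[0.05,0.02,1.4],[0,-0.0488,0],0.5]
    - [[0,0,0],[0,0,0],0.5]
    - [[0,0,0],[0,0,0],0.5]

```text
time_s: 14.52
eef_pos: [0.4358, -0.2717, 0.15]
orientation: [0.352, 2.832, -0.049]
contact_force: [0.3, -0.5, 0.1]
opening: 0.0112
grip_force: 59.5
```

```bash
cat > st.py <<'E'
from h import *
p,r=cur();R1=down(75.6,-16.75);n=-R1.as_matrix()[:,2]; C=np.array([.4518,-.2782,.1005])
print('tool frame TCP-C mm',((p-C)@R1.as_matrix()*1000).round(1),'rot err',(r.inv()*R1).as_rotvec().round(4),'Fn',round(float(manip.get_state()['contact_force']@n),2),manip.get_state()['torque'].round(2))
E
python3 st.py
```

```text
tool frame TCP-C mm [  2.2   2.3 -52.3] rot err [ 0.003  -0.0033  0.0035] Fn -0.07 [0.02 0.24 0.02]
```

Emit:
step_arm:
  steps:
    - [[-0.1,-0.05,1.2],[0,0,0],0.5]
    - [[-0.1,0,1.2],[0,0,0],0.5]
    - [[0,0,0.9],[0,0,0],0.5]
    - [[0,0,0.5],[0,0,0],0.5]
    - [[0,0,0.2],[0,0,0],0.5]
    - [[0,0,0],[0,0,0],0.5]

```text
time_s: 15.02
eef_pos: [0.4505, -0.2779, 0.1132]
orientation: [0.352, 2.829, -0.052]
contact_force: [0.7, 0.1, -1.0]
opening: 0.0108
grip_force: 59.5
```

```bash
python3 st.py
```

```text
tool frame TCP-C mm [ -2.4  -0.1 -12.6] rot err [ 0.0011 -0.0001  0.0033] Fn -1.14 [ 0.11  0.29 -0.  ]
```

Emit:
step_arm:
  steps:
    - [[0.1,0,0.2],[0,0,0],0.5]
    - [[0,0,0.2],[0,0,0],0.5]
    - [[0,0,0],[0,0,0],0.5]
    - [[0,0,0],[0,0,0],0.5]

```text
time_s: 15.35
eef_pos: [0.451, -0.2786, 0.1101]
orientation: [0.353, 2.827, -0.053]
contact_force: [-1.2, 0.3, 3.6]
opening: 0.0108
grip_force: 60.1
```

```bash
python3 st.py
```

```text
tool frame TCP-C mm [-2.1 -0.6 -9.4] rot err [0.0002 0.0024 0.003 ] Fn 3.8 [0.09 0.03 0.07]
```

Emit:
step_arm:
  steps:
    - [[0,0,0.15],[0,0,0],0.5]
    - [[0,0,0.15],[0,0,0],0.5]
    - [[0,0,0.15],[0,0,0],0.5]
    - [[0,0,0.15],[0,0,0],0.5]
    - [[0,0,0],[0,0,0],0.5]
    - [[0,0,0],[0,0,0],0.5]
    - [[0,0,0],[0,0,0],0.5]

```text
time_s: 15.93
eef_pos: [0.4526, -0.279, 0.1045]
orientation: [0.353, 2.827, -0.053]
contact_force: [-2.5, 2.5, 9.9]
opening: 0.0109
grip_force: 60.9
```

```bash
python3 st.py
```

```text
tool frame TCP-C mm [-2.1 -0.5 -3.5] rot err [0.0002 0.0023 0.003 ] Fn 10.35 [0.36 0.24 0.09]
```

```bash
python3 - <<'E'
from h import *
p,r=cur(); s,W=snap('wrist','w8.png')
t=r.inv().apply((W-p).reshape(-1,3)).reshape(400,640,3)*1e3
for nm,z0,z1 in(('slide',2,8.2),('platen',8.2,15)):
    m=(t[...,0]>5)&(t[...,0]<60)&(abs(t[...,1])<30)&(t[...,2]>z0)&(t[...,2]<z1)
    q=t[m];k=q[(q[:,0]>18)&(abs(q[:,1])<12)] if nm=='slide' else q
    A=np.c_[k[:,:2],np.ones(len(k))]
    print(nm,len(q),np.percentile(q,[1,99],axis=0).round(1).tolist(),'fit',np.linalg.lstsq(A,k[:,2],rcond=None)[0].round(4))
# cover
s,W=snap('top'); top(W,(.443,-.023),.125,.165,.05)
E
python3 st.py
```

```text
slide 2303 [[6.1, -13.3, 3.6], [37.9, 12.0, 7.6]] fit [2.4100e-02 3.9000e-03 5.0325e+00]
platen 3852 [[5.9, -20.6, 9.5], [52.0, 22.7, 12.8]] fit [-7.00000e-04  6.00000e-04  1.11536e+01]
top 279 ((441.69757080078125, -22.511199951171875), (99.07359313964844, 42.87588119506836), 78.47949981689453) med [ 0.4409 -0.0191  0.1385] px 315 341 197 212
tool frame TCP-C mm [-2.1 -0.5 -3.6] rot err [0.0001 0.0024 0.0031] Fn 9.75 [0.36 0.19 0.14]
```

```bash
python3 -c "
from cell import manip
print(manip.sign_off())"
```

```text
the job is handed in; nothing more can be done
None
```

I handed the job in at about 16 s of the 59 s, but the simulator returned no verdict. The cover hangs let go on the rail. The slide is still gripped and lies flush on the platen, within about 2 mm of centre, pressed in about 7 mm (estimated from the 10 N push).

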